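# Check the hand brake of the dye-pot trolley

### The job

Check the hand brake on the trolley handle held in the bench stand: with the backs of the fingers, from outside, press the long brake lever in towards the bar until it stops short of the bar, let it spring all the way out, then press it in to its stop again. Finish while still holding it there with firm, not violent, pressure, so that the gap can be looked at. Do not pinch the lever, touch the bar or work the short lever, and leave the things on the bench where they lie.

Things in the scene. Friction and masses are not known exactly. Their poses are not given: they have to be found in the camera images.
- stand: Trolley push handle in a fixed bench stand: level steel bar 540 mm long, 26 mm thick, two black rubber grips (32 mm thick), axis 150 mm above the bench, on two grey posts 245 mm either side of the middle; post clamps reach 20 mm above the axis. Origin on the bench under the bar's middle; y runs along the bar, -x points to the robot's side, where both levers are. Place and turn vary.
- bar_mid (a point): Middle of the bar's axis, 150 mm above the bench; axes as those of the stand.
- brake_lever (a joint): Long brake lever, rad: 0 = sprung fully out, 0.28 = at its rigid stop, the blade then nearly parallel with the bar, its inner face about 15 mm from the rubber grip. Swings level about a vertical pin towards the bar (stand's +x). Spring return: pressed at point brake_lever_press it takes about 3 N to start and about 9 N to reach the stop.
- brake_lever_press (a point): Point to press: on the outer face (away from the bar) of the long lever's flat upright aluminium blade, half-way up, 118 mm from the pin. Blade 140 mm long, 9 mm thick, 18 mm tall, with a 20 mm round end. Turns with the lever: x points square through the blade towards the bar, y along the blade away from the pin, z up. Lever out: the blade leans 0.30 rad away from the bar.
- brake_lever_pivot (a point): Centre of the long lever's vertical hinge pin at blade height (150 mm above the bench), 36 mm from the bar's axis on the robot's side; axes as the stand's. Its aluminium clamp reaches 18 mm above the axis. The blade runs from here towards the stand's +y. The two levers may have changed places along the bar.
- latch_lever (a joint): Short tilt-latch lever on the same bar, same shape and same sense but only 80 mm long, rad: 0 = sprung out, 0.28 = in. Leave it alone.
- latch_lever_press (a point): Outer face of the short lever's blade, 58 mm from its pin, half-way up; axes as for the long lever.
- spanner: Steel open spanner, 160 mm long, lying loose on the bench on the robot's side of the bar, along its own x; leave alone. Origin at the middle of its underside.
- jar: Closed jar, 62 mm across and 85 mm tall, standing loose on the bench beyond the bar; leave alone. Origin at the middle of its underside.
- stamp: Wooden printing block 70 x 55 x 22 mm with an upright round handle 22 mm across, 57 mm tall in all, standing loose on the bench on the robot's side of the bar; leave alone. Origin at the middle of its underside.

How it is judged (in metres and radians):
On the way, in this order (a step that is already met when the one before it is completed fails the run):
1. the long brake lever is pressed in to its stop by the fingers (value of joint brake_lever above 0.255 rad and contact force between the fingers and brake_lever above 2 N), for 0.2 s.
2. the brake lever is let out fully (value of joint brake_lever below 0.03 rad), for 0.1 s.
At the end, for the whole second after the job is handed in: After a press and a full release (under 0.03 rad), the fingers hold the long brake lever at its stop (over 0.255 of 0.28 rad) with over 2 N, at rest; short lever out (under 0.05 rad), nothing bears on bar or stand, spanner, jar and block within 20 mm of their starts (all of step 1 and velocity of joint brake_lever below 0.1 rad/s and value of joint latch_lever below 0.05 rad and contact force between anything else and stand below 2 N and distance of each of spanner, jar, stamp from where it was at the start of the episode below 0.02 m); the arm keeps its last pose, push and grip.
It fails at once if the brake lever is forced: pressed with more than 50 N (contact force between the fingers and brake_lever above 50 N).
It fails at once if the brake lever is pinched or hooked between the fingers (contact force between the fingers and brake_lever above 1 N and x of the grasp point in the frame of brake_lever_press above 0.002 m).
It fails at once if the bar or stand is gripped or pushed (over 3 N) (contact force between any of the fingers, the arm and stand above 3 N).
It fails at once if the short lever is worked (value of joint latch_lever above 0.08 rad).
It fails at once if a thing on the bench is moved more than 20 mm or lifted (distance of any of spanner, jar, stamp from where it was at the start of the episode above 0.02 m).
It also fails if it takes over 45 s, if anything falls off the work surface, if the arm or the gripper's body presses on something with over 40 N, if the wrist force passes 120 N, or if a joint passes its speed limit or range.

### The arm

A 6-joint arm with a two-finger parallel gripper is mounted at the origin on the work surface. World frame = base frame: x ahead of the robot, y to its left, z up, the work surface at z = 0. Lengths are in mm, angles in rad, forces in N, time in s.
With the tool pointing down it reaches from about 325 to 875 mm from the base axis. Payload 4.4 kg.
Tool frame: the origin (TCP) lies on the centre line of the jaws, within the pads' length; the fingertips stand ahead of it and the grasp point (between the pads) lies 6 mm ahead of it (ctrl.tcp_to_tips is the z of the fingertips in the tool frame, in mm); z points along the fingers, y is the direction in which the jaws open and shut (so a half turn about z gives the same grasp; the last joint's range is limited). The gripper opens to 85 mm and grips with 20 to 120 N. Pads are 22 mm wide; open, the fingers measure 114 mm over their backs; the gripper's body (76 mm by 85 mm) begins 54 mm behind the grasp point. The pads swing forward as they close: fully open they stand 13 mm farther back than shut.
Start: joints at [1.058, 0.207, 1.542, -0, 1.393, -0.15], TCP at [204.073, 537.57, 256.282] pointing down, gripper open.
Joint ranges: [-2.73, 2.73], [-0.86, 2.22], [0.23, 2.46], [-1.11, 4.25], [0.08, 2.63], [-2.82, 2.82]. Speed limits (rad/s): [2.79, 2.79, 3.14, 3.14, 3.14, 3.14].

### API

Orientations are given as a 3x3 rotation matrix whose columns are the frame's x, y, z axes.
In Python, from plant import ctrl, sensors, optics gives the robot as it stands. Calls block until the motion is done:
- ctrl.move_ptp(position, orientation): joint-space move of the TCP to a pose.
- ctrl.move_l(position, rot=None, vel=150, threshold=None): straight line of the TCP; rot=None keeps the orientation; vel is the mean speed in mm/s. With threshold (N) it stops when the force on the tool has changed by that much, and returns True; else False.
- ctrl.set_joints(angles): joint-space move.
- ctrl.gripper_to(opening, force=None): finger opening in mm; force is the grip in N (None keeps the last); returns when the fingers have stopped.
- ctrl.hold(seconds).
- ctrl.solve_ik(position, orientation): joint angles nearest the present ones, or None.
- sensors.read_state(): the state.
- optics.grab_frame(name): name is "side" or "top" or "wrist"; returns (picture, depth): 384x512x3 uint8, red, green, blue; 384x512 float32, mm along the optical axis (not along the pixel's ray), 0 where there is no reading.
- optics.camera_params(name): a dict with "mtx" (3x3 intrinsics, pixels), "k1" (the pictures are not rectified: a ray, as slopes to the right and down, at radius r is drawn at 1 + k1 r^2 times it, then the intrinsics apply), "R" (3x3) and "t" (3): a world point X has camera coordinates R X + t; the wrist camera has in their place "T_tool_cam" (4x4, takes a point from camera to tool coordinates, whose origin is the TCP and whose axes are the flange's). Camera axes: x right, y down, z forward; pixel columns grow to the right and rows downward; lengths in mm; the calibration is good to about 2 mm. A picture is of the moment at which its call begins: read the wrist's pose just before it. camera_params takes no time and is no camera call.
A pose or a line that the arm cannot do raises ctrl.MotionError and nothing moves.
- ctrl.finish_job(): hands the job in, once; it reports no verdict.
The state is a dict: "t": time; "q": joint angles; "qvel": joint speeds; "tau": joint torques, N m; "eef_pos": TCP position; "eef_rot": TCP orientation; "force": force on the tool from outside, world axes, zero at the start; "wrist_torque": the same for the moment, N m; "grip_width": finger opening in mm.
Only numpy, scipy, OpenCV 4.12 (cv2) and the standard library are available. Lean on these libraries where they do the work, as an engineer would, in place of code of your own. Each camera call takes 0.05 s, during which the arm holds its last target. There are 200 camera calls.

## Working session

There is one attempt and no reset: what is moved stays moved. The work goes in short steps, each a Python script; the robot and the scene stay as the last script left them, time stands still between calls to the robot, and variables do not carry over. Pictures are saved under pics/ and viewed, about 8 in all and at most 12, crops included, and the job is handed in when it is done.

```bash
mkdir -p pics; ls
python3 - <<'E'
from plant import ctrl,sensors,optics
import cv2,numpy as np
for n in("top","side"):
    im,d=optics.grab_frame(n); cv2.imwrite(f"pics/{n}0.png",im[:,:,::-1]); np.savez(f"{n}0.npz",im=im,d=d)
    p=optics.camera_params(n); print(n,p, (d>0).mean())
print(ctrl.tcp_to_tips, sensors.read_state())
E
```

```text
pics
top {'mtx': array([[375.16866785,   0.        , 254.74428462],
       [  0.        , 375.16866785, 186.76660337],
       [  0.        ,   0.        ,   1.        ]]), 'k1': -0.04721106705720736, 'R': array([[-0.02814836, -0.99928982,  0.02505047],
       [-0.99054492,  0.02451832, -0.13498008],
       [ 0.13427002, -0.02861309, -0.9905316 ]]), 't': array([ -3.60143985, 605.08291639, 749.61075497])} 0.9959513346354166
side {'mtx': array([[392.39908661,   0.        , 258.59320194],
       [  0.        , 392.39908661, 185.11631263],
       [  0.        ,   0.        ,   1.        ]]), 'k1': -0.06297510475134671, 'R': array([[-0.90871033, -0.41733451, -0.00880045],
       [-0.25402087,  0.5695925 , -0.78168906],
       [ 0.33123849, -0.70809342, -0.62360626]]), 't': array([528.81005671, 230.17695972, 653.99155293])} 0.99591064453125
25.0 {'t': 0.1, 'q': array([ 1.05745165e+00,  2.07328159e-01,  1.54281135e+00,  4.14832860e-06,
        1.39348932e+00, -1.50507506e-01]), 'qvel': array([ 0.00086886, -0.00065766, -0.00255346,  0.00151217,  0.00032634,
       -0.00099525]), 'tau': array([-4.07593152e-04, -3.84092009e+01, -2.92549789e+01, -2.85188498e-04,
        4.81723298e-03, -1.55902836e-05]), 'eef_pos': array([203.78611596, 537.00697127, 255.24545499]), 'eef_rot': array([[-9.34893179e-01,  3.54927792e-01, -1.00350691e-03],
       [ 3.54929076e-01,  9.34891551e-01, -1.77171623e-03],
       [ 3.09338802e-04, -2.01253920e-03, -9.99997927e-01]]), 'force': array([-0.11490632, -0.2894269 , -0.18674897]), 'wrist_torque': array([ 0.00358713, -0.00319899, -0.02412936]), 'grip_width': 85.77375608796119}
```

View pics/top0.png

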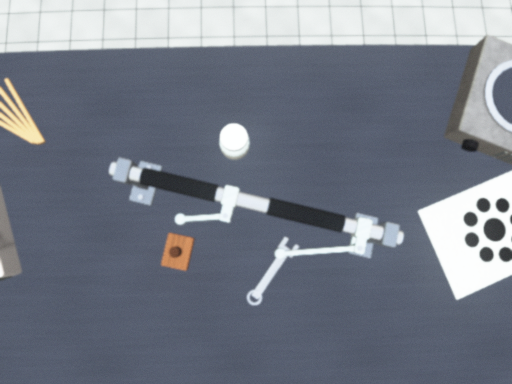

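View pics/side0.png

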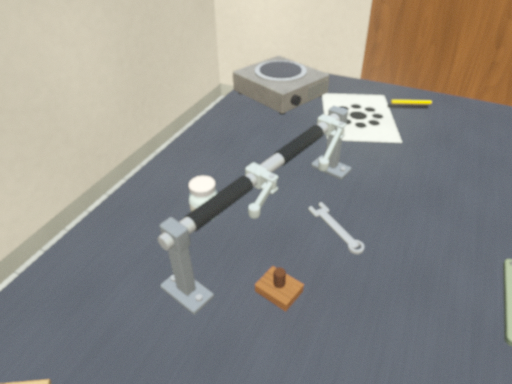

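Top view: the bar runs from (113,169) to (400,238). The long lever has its pin near (360,243) and its round end at (281,253). The short lever's round end is at (180,219), the spanner is at (270,270) below the long lever's end, the block at (177,252) and the jar at (234,141). The side view agrees.

```bash
cat > h.py <<'E'
import numpy as np,cv2
from plant import ctrl,sensors,optics
def rays(n,px):
    p=optics.camera_params(n);K=p["mtx"]
    # k1-only model: distortion coefficients (k1,0,0,0)
    u=cv2.undistortPoints(np.asarray(px,float).reshape(-1,1,2),K,np.array([p["k1"],0,0,0.]))[:,0]
    return np.c_[u,np.ones(len(u))],p["R"],p["t"]
def on_plane(n,px,z):
    c,R,t=rays(n,px); d=c@R; o=-R.T@t
    return o+d*((z-o[2])/d[:,2])[:,None]
def by_depth(n,px,dep):
    c,R,t=rays(n,px); return (c*np.asarray(dep)[:,None]-t)@R
def fit(P):
    v=cv2.fitLine(P[:,:2].astype(np.float32),cv2.DIST_HUBER,0,.01,.01).ravel(); return v[2:],v[:2]
E
cat > m.py <<'E'
from h import *
f=np.load("top0.npz");im,d=f["im"],f["d"]
ys,xs=np.mgrid[:384,:512]; px=np.c_[xs.ravel(),ys.ravel()]
P=by_depth("top",px,d.ravel()).reshape(384,512,3)
hi=(P[...,2]>130)&(xs>105)&(xs<410)&(ys>140)&(ys<275)
blk=hi&(im.max(2)<60)
blk=cv2.erode(blk.astype(np.uint8),np.ones((3,3)))>0
c,v=fit(on_plane("top",px[blk.ravel()],160)); print("n",blk.sum(),"bar axis pt",c,"dir",v,"z",np.percentile(P[blk][:,2],[5,50,95]))
s=v if v[1]>0 else -v   # stand +y
print("stand yaw",np.arctan2(-s[0],s[1]))
X=np.array([s[1],-s[0]])
# whole bar extent
q=P[hi][:,:2]-c; al=q@s; ac=q@X
near=abs(ac)<10; print("bar extent",np.percentile(al[near],[0,.5,99.5,100]), "len")
mid=c+s*(np.percentile(al[near],.3)+np.percentile(al[near],99.7))/2; print("mid",mid)
br=hi&(im.min(2)>140)
for name,x0,x1 in(("long",270,350),("short",172,222)):
    m=br&(xs>=x0)&(xs<x1)
    w=(P-np.r_[mid,0]); m&=(w[...,:2]@X<-22)
    W=on_plane("top",px[m.ravel()],159); L=np.c_[(W[:,:2]-mid)@X,(W[:,:2]-mid)@s]
    print(name,m.sum(),"z med",np.median(P[m][:,2]),"stand x,y range",L.min(0),L.max(0))
    k=L[:,1]>L[:,1].max()-15; e=L[k]; print(" end ball",e.min(0),e.max(0))
    k=L[:,1]<L[:,1].max()-26; c2,v2=fit(L[k]); v2=v2*np.sign(v2[1]); print(" blade line",c2,v2,"lean",np.arctan2(-v2[0],v2[1]))
    print(" x at pin: y where line x=-36:", c2+v2*(-36-c2[0])/v2[0])
# loose things
print("block,spanner ends", on_plane("top",[[177,252],[255,297],[287,242]],8))
E
python3 m.py
python3 - <<'E'
import cv2;im=cv2.imread('pics/top0.png');cv2.imwrite('pics/c1.png',cv2.resize(im[150:310,260:420],None,fx=3.7,fy=3.7,interpolation=cv2.INTER_NEAREST))
E
```

```text
n 1832 bar axis pt [565.787       3.7854488] dir [0.25899765 0.96587795] z [159.59573973 164.06131209 166.61701513]
stand yaw -0.2619843
bar extent [-290.44825042 -287.83971104  245.71766379  248.99389593] len
mid [560.37717607 -16.38931885]
long 456 z med 158.199872386359 stand x,y range [ -85.88870572 -180.69104838] [-36.34433674 -52.04534487]
 end ball [-85.88870572 -66.89532556] [-66.97410619 -52.04534487]
 blade line [ -55.528656 -129.30275 ] [-0.2969151  0.9549039] lean 0.30146044
 x at pin: y where line x=-36: [ -36.      -192.10855]
short 308 z med 158.45910794105808 stand x,y range [-67.95728302  51.76182306] [  9.31748336 132.41328565]
 end ball [-67.95728302 117.42352619] [-49.21547635 132.41328565]
 blade line [-45.151066  79.26853 ] [-0.31439966  0.9492907 ] lean 0.31982416
 x at pin: y where line x=-36: [-36.        51.638027]
block,spanner ends [[472.41405043 149.93845659   8.        ]
 [373.43934005 -14.46523708   8.        ]
 [487.126148   -86.87524986   8.        ]]
```

View pics/c1.png

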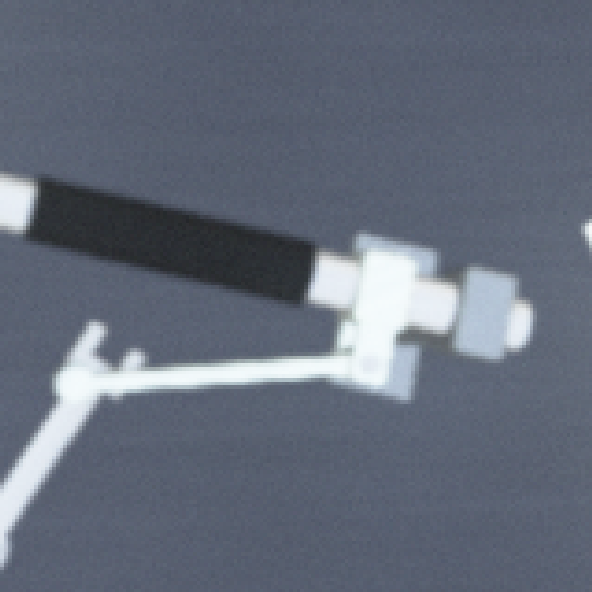

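The measurements agree with each other: the lean is 0.301, and the pin is at stand (-36, -192), with the bar and lever heights right. I'll close the gripper, go to a point outside the lever, and check.

```bash
cat >> h.py <<'E'
yaw=-0.262; mid=np.array([560.4,-16.4])
def S(x,y,z): # stand -> world
    c,s=np.cos(yaw),np.sin(yaw); return np.array([mid[0]+c*x-s*y,mid[1]+s*x+c*y,z])
def rot(a,sg=1): # tool down, tool y = sg * blade normal (stand angle a)
    y=sg*np.array([np.cos(yaw+a),np.sin(yaw+a),0]); z=np.array([0,0,-1.]); return np.c_[np.cross(y,z),y,z]
def st(m=""):
    r=sensors.read_state(); c,s=np.cos(yaw),np.sin(yaw); d=r["eef_pos"]-np.r_[mid,0]
    print(m,"t%.1f"%r["t"],"stand xyz",np.round([c*d[0]+s*d[1],-s*d[0]+c*d[1],d[2]],1),"F along X %.1f"%(c*r["force"][0]+s*r["force"][1]),"F",np.round(r["force"],1),"w%.1f"%r["grip_width"]); return r
E
python3 - <<'E'
from h import *
for sg in(1,-1): print(sg,[ctrl.solve_ik(S(x,-76,z),rot(.08,sg)) for x,z in((-145,260),(-145,161),(-50,161))])
q=[(abs(ctrl.solve_ik(S(-145,-76,260),rot(.08,g))[5]),g) for g in(1,-1)]; sg=min(q)[1]; print("use",sg)
open("sg","w").write(str(sg))
ctrl.gripper_to(0,40)
ctrl.move_ptp(S(-145,-76,260),rot(.08,sg)); st()
ctrl.move_l(S(-145,-76,161)); st()
im,_=optics.grab_frame("side"); im2,_=optics.grab_frame("top")
a=im[90:280,180:400]; b=im2[150:340,200:420]
cv2.imwrite("pics/p1.png",cv2.resize(np.hstack([a,b])[:,:,::-1],None,fx=1.8,fy=1.8))
E
```

```text
1 [array([-3.44665031e-01, -1.78767611e-01,  1.92414709e+00, -4.44089210e-16,
        1.39621318e+00, -1.62665031e-01]), array([-3.44665031e-01, -5.77750420e-02,  2.03737033e+00, -4.44089210e-16,
        1.16199736e+00, -1.62665031e-01]), array([-3.28661646e-01,  1.47855278e-01,  1.82178544e+00, -4.44089210e-16,
        1.17195194e+00, -1.46661646e-01])]
-1 [None, None, None]Traceback (most recent call last):
  File "<stdin>", line 3, in <module>
TypeError: 'NoneType' object is not subscriptable
```

Run:
```python
from h import *
ctrl.gripper_to(0,40)
ctrl.move_ptp(S(-145,-76,260),rot(.08)); st()
ctrl.move_l(S(-145,-76,161)); st()
im,_=optics.grab_frame("side"); im2,_=optics.grab_frame("top")
a=im[90:280,180:400]; b=im2[150:340,200:420]
cv2.imwrite("pics/p1.png",cv2.resize(np.hstack([a,b])[:,:,::-1],None,fx=1.8,fy=1.8))
```

```text
t3.1 stand xyz [-144.9  -75.5  260.1] F along X -0.9 F [-0.8  0.5 -0.3] w-0.4
 t3.9 stand xyz [-144.3  -75.9  161.7] F along X 0.5 F [0.6 0.3 0.3] w-0.4
```

View pics/p1.png

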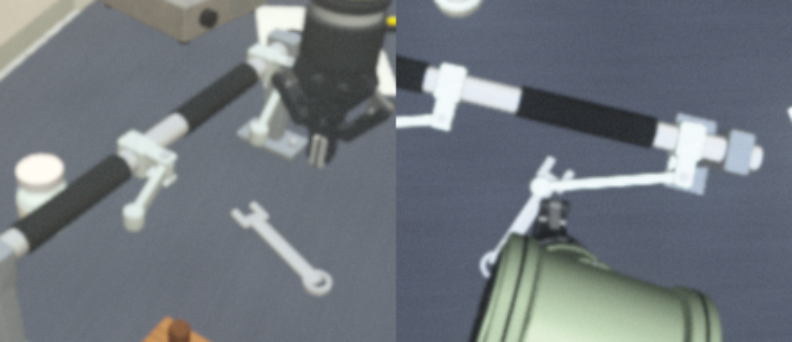

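The fingers are shut and stand clear, just outside the round end. The knuckles spread above them, so I'll check their height against the bar top from depth.

Run:
```python
from h import *
r=sensors.read_state(); im,d=optics.grab_frame("side")
ys,xs=np.mgrid[90:200,300:420]; px=np.c_[xs.ravel(),ys.ravel()]
P=by_depth("side",px,d[90:200,300:420].ravel()); Q=(P-r["eef_pos"])@r["eef_rot"]
k=(P[:,2]>110)&(abs(Q[:,0])<60)&(abs(Q[:,1])<75); Q=Q[k]
for lo in range(-60,35,6):
    m=(Q[:,2]>=lo)&(Q[:,2]<lo+6)
    if m.sum()>3: print("toolz",lo,"-> z",round(r["eef_pos"][2]-lo),"y",np.percentile(Q[m,1],[3,97]).round(),"x",np.percentile(Q[m,0],[3,97]).round(),m.sum())
```

```text
toolz -60 -> z 222 y [-55.  55.] x [ 1. 16.] 147
toolz -54 -> z 216 y [-52.  50.] x [-11.  16.] 141
toolz -48 -> z 210 y [-45.  46.] x [-11.  16.] 142
toolz -42 -> z 204 y [-42.  42.] x [-11.  15.] 111
toolz -36 -> z 198 y [-36.  37.] x [-11.  12.] 154
toolz -30 -> z 192 y [-32.  32.] x [-10.  12.] 126
toolz -24 -> z 186 y [-26.  27.] x [-6. 12.] 82
toolz -18 -> z 180 y [-16.  12.] x [-2. 11.] 38
toolz -12 -> z 174 y [-14.  11.] x [ 3. 10.] 38
toolz -6 -> z 168 y [-14.  13.] x [-6. 11.] 47
toolz 0 -> z 162 y [-14.  74.] x [-31.  15.] 121
toolz 6 -> z 156 y [-14.  73.] x [-28.  17.] 79
toolz 12 -> z 150 y [-14.  72.] x [-30.  16.] 68
toolz 18 -> z 144 y [-8. 75.] x [-33.  15.] 31
```

Fingers are ±14 mm at blade height. The knuckles are above z=185 mm, so they clear the bar. Now the first press, in small steps with a force log.

```bash
cat >> h.py <<'E'
def press(x,lim,F=15,step=2.5):
    while x<lim:
        x+=step; ctrl.move_l(S(x,-76,161),vel=30); ctrl.hold(.05); r=sensors.read_state()
        f=-(np.cos(yaw)*r["force"][0]+np.sin(yaw)*r["force"][1]); print("%.1f:%.1f"%(x,f),end=" ")
        if f>F: break
    print(); return x
E
python3 - <<'E'
from h import *
ctrl.move_l(S(-100,-76,161),vel=80); st()
x=press(-100,-52); st("end")
im2,_=optics.grab_frame("top"); im,_=optics.grab_frame("side")
cv2.imwrite("pics/p2.png",cv2.resize(np.hstack([im[90:280,180:400],im2[150:340,200:420]])[:,:,::-1],None,fx=1.8,fy=1.8))
E
```

```text
t4.8 stand xyz [-100.4  -76.   160.7] F along X -0.3 F [-0.4 -0.5 -0.4] w0.0
-97.5:0.2 -95.0:2.7 -92.5:3.0 -90.0:2.4 -87.5:2.6 -85.0:3.2 -82.5:3.1 -80.0:3.8 -77.5:4.2 -75.0:3.8 -72.5:5.1 -70.0:5.5 -67.5:6.7 -65.0:6.2 -62.5:6.7 -60.0:8.0 -57.5:7.7 -55.0:9.1 -52.5:10.8 -50.0:17.6 
end t10.8 stand xyz [-54.7 -73.7 160.5] F along X -17.6 F [-15.9   8.7  10.7] w-0.0
```

View pics/p2.png

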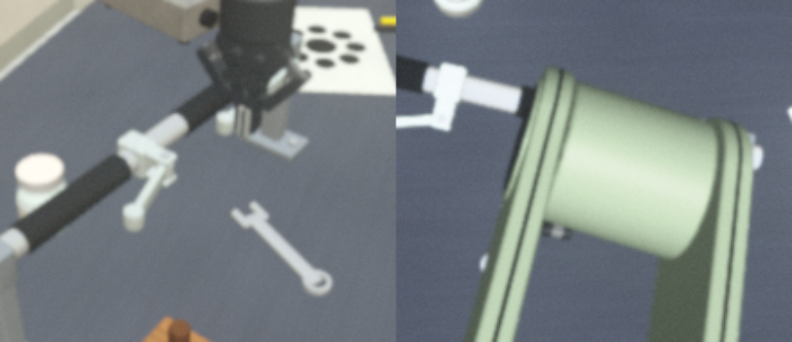

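Force climbs 3→9 N as specified, then steepens, which fits the stop. The side view shows the round end near crop (225,122), close to the bar. I'll hold, check the end's position by ray, then release fully.

Run:
```python
from h import *
def inv(p): d=p[0,:2]-mid; c,s=np.cos(yaw),np.sin(yaw); return np.round([c*d[0]+s*d[1],-s*d[0]+c*d[1]],1)
print("ball in, stand xy (z150):",inv(on_plane("side",[[305,157.8]],150)))
ctrl.hold(.4); st("held")
ctrl.move_l(S(-115,-76,161),vel=70); ctrl.hold(.4); st("released")
im,_=optics.grab_frame("side")
ctrl.move_l(S(-112,-83,161),vel=60); st()
cv2.imwrite("pics/p3.png",cv2.resize(im[100:220,240:400][:,:,::-1],None,fx=4,fy=4))
```

```text
ball in, stand xy (z150): [-36.2 -61. ]
held t11.3 stand xyz [-54.8 -73.7 160.5] F along X -16.7 F [-15.1   8.   10. ] w-0.1
released t12.7 stand xyz [-114.9  -76.   160.9] F along X 0.1 F [ 0.1 -0.  -0.5] w0.5
 t13.1 stand xyz [-111.7  -83.4  161.1] F along X -0.0 F [ 0.   0.3 -0.9] w0.1
```

View pics/p3.png

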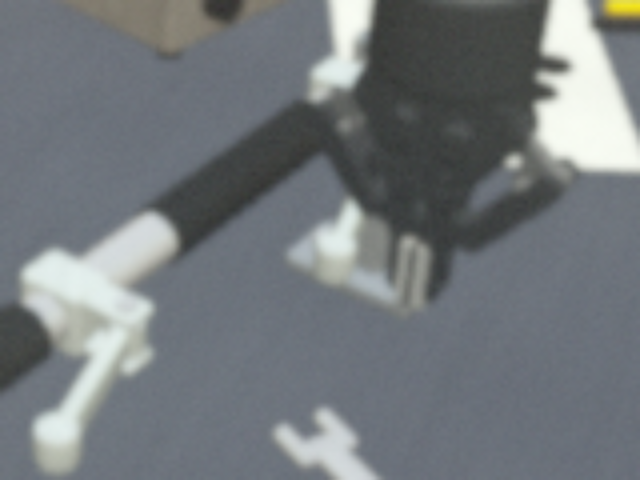

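The round end now shows at crop (335,255), well away from the bar, with zero force on the tool. So it was released. Second press, slightly nearer the pin so the fingers bear on the flat blade.

```bash
sed -i 's/S(x,-76,161)/S(x,-83,161)/' h.py
python3 - <<'E'
from h import *
def inv(p): d=p[0,:2]-mid; c,s=np.cos(yaw),np.sin(yaw); return np.round([c*d[0]+s*d[1],-s*d[0]+c*d[1]],1)
print("ball out, stand xy (z150):",inv(on_plane("side",[[323.8,163.8]],150)))
ctrl.move_l(S(-97,-83,161),vel=60)
x=press(-97,-47,F=17); st("end"); ctrl.hold(.5); st("held")
im,d=optics.grab_frame("side"); im2,_=optics.grab_frame("top")
cv2.imwrite("pics/p4.png",np.hstack([cv2.resize(im[90:250,240:400],(400,400)),cv2.resize(im2[120:320,150:350],(400,400))])[:,:,::-1])
E
```

```text
ball out, stand xy (z150): [-76.1 -67. ]
-94.5:-0.7 -92.0:0.4 -89.5:3.3 -87.0:3.4 -84.5:4.3 -82.0:5.0 -79.5:4.6 -77.0:4.8 -74.5:4.8 -72.0:5.5 -69.5:5.4 -67.0:6.2 -64.5:6.9 -62.0:7.2 -59.5:8.4 -57.0:8.5 -54.5:9.0 -52.0:12.3 -49.5:18.4 
end t19.2 stand xyz [-54.6 -81.4 160.5] F along X -18.4 F [-16.5   9.5   9.9] w0.0
held t19.7 stand xyz [-54.6 -81.4 160.5] F along X -19.0 F [-17.    9.9   9.6] w0.0
```

View pics/p4.png

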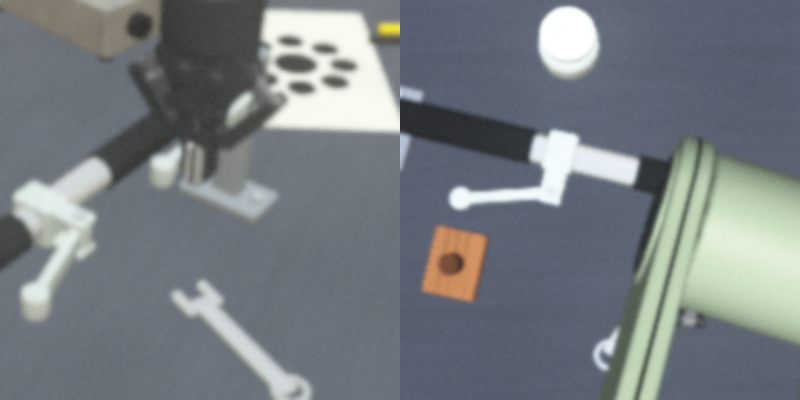

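Both presses ended at the same tool position (x = -54.6) with the same steep force rise. The round end is at full-image (305,157), as it was at the first stop. The short lever is out, and the spanner, jar and block haven't moved. Handing in.

```bash
python3 -c "
from h import *
ctrl.finish_job(); st('done')"
```

```text
the job is handed in; nothing more can be done
the job is handed in; nothing more can be done
```

I pressed the brake lever to its stop with the backs of the closed fingers, let it spring fully out, and pressed it in again. I handed the job in at about 20 s with the lever held there at about 19 N. No verdict is reported.

- **Reached the stop:** Both times the force rose from about 3 to 9 N, then climbed steeply. The tool stopped at the same stand x, -54.8 mm and then -54.6 mm. A ray to the lever's round end put it at stand (-36, -61) on the first press, about where it should be at the stop. The second-press picture shows it at the same pixel.
- **Released between presses:** The force fell to zero and the round end measured (-76, -67), where it should be with the lever sprung out.
- **Left alone:** In the last picture the short lever was still out. The jar, block and spanner showed no visible shift, though I judged that by eye and the arm hid part of the spanner from above.

**Not fully explained:** the held force also had about 10 N upward and a few newtons along the bar. I put this down to friction on the blade as the arm flexes. The depth check puts the gripper's wide parts at least 20 mm above the bar, so contact there is unlikely, but I did not test it separately. My last state read came after the hand-in and returned nothing, so the final force is the one read just before.

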